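# Mark the bead tray's place and hold the tray up

### The job

The table under the long bead tray (the oblong one with a bar handle, not the small square one) is to be wiped: to mark its place, lay the aluminium straightedge flat on the table, flush along either long side of the tray and about centred on it, without shoving the tray, and let go of it. Then take the tray by its bar handle, lift it straight up about 12 cm, and finish while still holding it there, steady and level above its place, with its three beads still in it. The straightedge stays lying where you laid it, and the other things on the table are left alone.

Things in the scene. Friction and masses are not known exactly. Their poses are not given: they have to be found in the camera images.
- tray_handle (a point): Centre of the bar handle of the long open plywood tray: 200 mm long (x) by 120 mm wide (y; plain long sides at y = +-60 mm), walls 26 mm high, about 0.4 kg, balanced under the handle. The bar runs along x over the tray's middle line between two end posts: 182 x 16 (y) x 14 mm (z), its centre 77 mm above the tray's underside, free space below it. z up.
- straightedge_handle (a point): Centre of the handle of the aluminium straightedge. Flat blade 240 mm long (x), 50 mm wide (y; straight long edges at y = +-25 mm, use either), 6 mm thick; over its middle a bridge handle along x, 120 mm long, 14 mm wide, its bar 32 to 48 mm above the table (higher than the tray's walls). This point: 40 mm above the blade's underside. z up. About 0.28 kg.
- bead0_center (a point): Centre of loose bead 0: a drum-shaped bead 24 mm across and 14 mm high standing in one of the long tray's compartments.
- bead1_center (a point): Centre of loose bead 1: a drum-shaped bead 24 mm across and 14 mm high standing in one of the long tray's compartments.
- bead2_center (a point): Centre of loose bead 2: a drum-shaped bead 24 mm across and 14 mm high standing in one of the long tray's compartments.
- small_tray_handle (a point): Bystander: centre of the bar handle of a small square tray, 110 x 110 mm, 77 mm above its underside. Leave it alone.
- wood_rule: Bystander: flat plain wooden rule, 200 x 28 x 5 mm, long along its x; origin under its centre.
- jar: Bystander: glass jar with a metal cap, 54 mm across, 75 mm high; origin under its centre.
- reel: Bystander: upright thread reel, 40 mm across, 40 mm high; origin under its centre.
- pliers: Bystander: small pliers lying flat, about 140 mm long along x and 50 mm wide over the handles, 12 mm high; origin under the pivot.

How it is judged:
On the way, in this order (a step that is already met when the one before it is completed fails the run):
1. the straightedge lies flat on the table, flush along a long side of the unmoved tray, and is let go ((y of straightedge_handle in the frame of tray_handle between 0.082 and 0.089 m or y of straightedge_handle in the frame of tray_handle between -0.089 and -0.082 m) and angle between the x axis of straightedge_handle and the x axis of tray_handle, either way round below 0.035 rad and x of straightedge_handle in the frame of tray_handle between -0.06 and 0.06 m and height (world z) of straightedge_handle below 0.044 m and angle between straightedge_handle's own z axis and vertical below 0.04 rad and distance of tray_handle from where it was at the start of the episode below 0.015 m and contact force between straightedge and the fingers below 0.1 N), for 0.2 s.
2. the tray comes clear of the table while the straightedge still marks its place (height (world z) of tray_handle above 0.097 m and (y of straightedge_handle in the frame of tray_handle between 0.07 and 0.1 m or y of straightedge_handle in the frame of tray_handle between -0.1 and -0.07 m) and angle between the x axis of straightedge_handle and the x axis of tray_handle, either way round below 0.07 rad and x of straightedge_handle in the frame of tray_handle between -0.075 and 0.075 m and height (world z) of straightedge_handle below 0.044 m and angle between straightedge_handle's own z axis and vertical below 0.04 rad).
At the end, for the whole second after the job is handed in: Tray held by the fingers, underside 80-180 mm up, level within 0.08 rad, still, over its place (in plan within 25 mm of flush with the straightedge, 85 mm of centred, 0.12 rad), three beads in it; straightedge flat, still and untouched on the table (height (world z) of tray_handle between 0.157 and 0.257 m and angle between tray_handle's own z axis and vertical below 0.08 rad and linear speed of tray below 0.02 m/s and angular speed of tray below 0.1 rad/s and contact force between tray and the fingers above 2 N and contact force between tray and straightedge below 0.1 N and (y of straightedge_handle in the frame of tray_handle between 0.06 and 0.11 m or y of straightedge_handle in the frame of tray_handle between -0.11 and -0.06 m) and angle between the x axis of straightedge_handle and the x axis of tray_handle, either way round below 0.12 rad and x of straightedge_handle in the frame of tray_handle between -0.085 and 0.085 m and height (world z) of straightedge_handle below 0.044 m and angle between straightedge_handle's own z axis and vertical below 0.04 rad and linear speed of straightedge below 0.01 m/s and contact force between straightedge and the arm below 0.1 N and x of bead0_center in the frame of tray_handle between -0.1 and 0.1 m and y of bead0_center in the frame of tray_handle between -0.06 and 0.06 m and z of bead0_center in the frame of tray_handle between -0.085 and -0.03 m and x of bead1_center in the frame of tray_handle between -0.1 and 0.1 m and y of bead1_center in the frame of tray_handle between -0.06 and 0.06 m and z of bead1_center in the frame of tray_handle between -0.085 and -0.03 m and x of bead2_center in the frame of tray_handle between -0.1 and 0.1 m and y of bead2_center in the frame of tray_handle between -0.06 and 0.06 m and z of bead2_center in the frame of tray_handle between -0.085 and -0.03 m); the arm keeps its last pose, push and grip.
It fails at once if another loose thing on the table is moved more than 20 mm (distance of any of small_tray_handle, wood_rule, jar, reel, pliers from where it was at the start of the episode above 0.02 m).
It fails at once if the tray is tipped more than 0.3 rad (angle between tray_handle's own z axis and vertical above 0.3 rad).
It also fails if it takes over 58 s, if anything falls off the work surface, if the arm or the gripper's body presses on something with over 40 N, if the wrist force passes 120 N, or if a joint passes its speed limit or range.

### The arm

A 6-joint arm with a two-finger parallel gripper is mounted at the origin on the work surface. World frame = base frame: x ahead of the robot, y to its left, z up, the work surface at z = 0. Lengths are in m, angles in rad, forces in N, time in s.
With the tool pointing down it reaches from about 0.35 to 0.775 m from the base axis. Payload 5.5 kg.
Tool frame: the origin (TCP) lies midway between the tips of the shut fingers; the grasp point (between the pads) lies 19 mm behind it; z points along the fingers, y is the line along which they close (so a half turn about z gives the same grasp; the last joint's range is limited). The gripper opens to 85 mm and grips with 20 to 120 N. Pads are 22 mm wide; open, the fingers measure 114 mm over their backs; the gripper's body (76 mm by 85 mm) begins 54 mm behind the grasp point. The pads swing forward as they close: fully open they stand 13 mm farther back than shut.
Start: joints at [-1.345, 0.313, 0.046, 1.304, 0, 1.431], TCP at [0.206, -0.537, 0.231] pointing down, gripper open.
Joint ranges: [-2.76, 2.76], [-0.86, 1.69], [-1.03, 1.26], [-2.2, 2.34], [-1.47, 1.5], [-3.14, 3.14]. Speed limits (rad/s): [2.57, 2.57, 3.14, 3.14, 3.14, 3.14].

### API

Orientations are given as a unit quaternion [w, x, y, z].
In Python, from workcell import env gives the robot as it stands. The module is installed in compiled form; this text tells all that it offers.
- The arm moves only by the tool servo_tool, never from a script. Its argument "increments" is a list of rows, each an object of numbers: "grip": the closure, from 0 (fully open) to 1 (shut); "x", "y", "z": the shift along the tool's x, y, z in mm; "roll": the turn about the tool's z in degrees. In form: [{"grip": .., "x": .., "y": .., "z": .., "roll": ..}, ...]. A call has 1 to 5 rows; each row shifts and turns the commanded pose from where the row before left it, along the tool's axes as they then stand; what a row does not reach is not made up. A row lasts 1/12 s, in which the tool goes at most 41.7 mm and 7.16 degrees, less where a joint would pass 70% of its speed; a pose out of reach is approached as far as the arm can. A call is refused whole if a number of a shift passes 41.7 or a number of a turn 7.16, either way. A call with a gripper value outside its range is refused whole. The fingers move at their own pace and stop on an object; "grip_force" is the grip in N (left out, the last holds). Time passes only in rows, so rows that do not move let the fingers close. It gives the time, the measured TCP pose, the force, the opening and the grip force at its end, in the units of the state.
- env.get_state(): the state, without advancing time (a new reading comes with each control period).
- env.read_camera(name): name is "side" or "top" or "wrist"; returns the picture (480x640x3 uint8, red, green, blue); there is no depth.
- env.get_calibration(name): a dict with "vertical_fov" (degrees; the focal length in pixels is half the picture's height over the tangent of half this angle, whatever the lens; pixels are square), "cx", "cy" (the principal point, pixels), "rvec" (rotation vector, rad) and "tvec" (3), from world to camera coordinates, as OpenCV has them; the wrist camera has in their place "tool_from_camera" (4x4, takes a point from camera to tool coordinates, whose origin is the TCP and whose axes are the flange's). Camera axes: x right, y down, z forward; pixel columns grow to the right and rows downward; lengths in m; the calibration is good to about 2 mm. A picture is of the moment at which its call begins: read the wrist's pose just before it. get_calibration takes no time and is no camera call.
- env.hand_in(): hands the job in; it is judged then, once.
The state is a dict: "clock": time; "joint_pos": joint angles; "qvel": joint speeds; "tau": joint torques, N m; "tcp_pos": TCP position; "orientation": TCP orientation; "wrist_force": force on the tool from outside, world axes, zero at the start; "ft_torque": the same for the moment, N m; "finger_gap": finger opening in m; "grip_force": force on a finger pad.
Only numpy, scipy, OpenCV 4.12 (cv2) and the standard library are available. Lean on these libraries where they do the work, as an engineer would, in place of code of your own. Each camera call takes 0.05 s, during which the arm holds its last target. There are 200 camera calls.

## Working session

There is one attempt and no reset: what is moved stays moved. The work goes in short steps, Python scripts to look and compute and a tool call to move; the robot and the scene stay as the last step left them, time stands still between calls to the robot, and variables do not carry over. Pictures are saved under pics/ and viewed, at most 10 in all, crops included, and the job is handed in when it is done.

Besides the shell and the picture viewer there is one more tool, called in YAML: its name, and indented under it one key for each argument. servo_tool: Moves the arm, as the interface text tells. Its arguments: {"type":"object","properties":{"increments":{"type":"array"},"grip_force":{"type":"number"}},"required":["increments"]}

```bash
mkdir -p pics; cat > h.py <<'E'
import numpy as np, cv2
from workcell import env
from scipy.spatial.transform import Rotation as R
def snap(n,f):
    im=env.read_camera(n); cv2.imwrite(f'pics/{f}.png',im[:,:,::-1]); return im
def K(c):
    f=240/np.tan(np.radians(c['vertical_fov'])/2); return f
def ray(n,uv,st=None):
    c=env.get_calibration(n); f=K(c)
    d=np.array([(uv[0]-c['cx'])/f,(uv[1]-c['cy'])/f,1.])
    if n=='wrist':
        st=st or env.get_state(); T=np.array(c['tool_from_camera']); q=st['orientation']
        Rt=R.from_quat([q[1],q[2],q[3],q[0]]).as_matrix()
        return np.array(st['tcp_pos'])+Rt@T[:3,3], Rt@T[:3,:3]@d
    Rm=cv2.Rodrigues(np.array(c['rvec'],float))[0]; t=np.array(c['tvec'],float).ravel()
    return -Rm.T@t, Rm.T@d
def at(n,uv,z,st=None):
    o,d=ray(n,uv,st); return np.round(o+d*(z-o[2])/d[2],4)
E
python3 - <<'E'
from h import *
snap('top','top0'); s=env.get_state(); print(s)
for n in('top','wrist','side'): print(n,env.get_calibration(n))
E
```

```text
{'clock': 0.05, 'joint_pos': array([-1.34457099e+00,  3.13993005e-01,  4.50362038e-02,  1.30362835e+00,
       -3.04255859e-06,  1.43116245e+00]), 'qvel': array([ 0.0015812 , -0.00173176,  0.00189912,  0.00011863, -0.00033468,
        0.0001453 ]), 'tau': array([ 4.60508134e-03, -4.82153749e+01,  2.99548209e+01,  1.32556053e-02,
       -1.99524015e-05,  7.71413397e-06]), 'tcp_pos': array([ 0.20556702, -0.53646783,  0.23043649]), 'orientation': array([-8.93506901e-04,  9.83314591e-01,  1.81911007e-01, -4.02319305e-05]), 'wrist_force': array([-0.36537136,  0.51816491,  0.20770814]), 'ft_torque': array([-0.03431379,  0.01651573,  0.0058498 ]), 'grip_force': 0.0, 'finger_gap': 0.08503785675658221}
top {'vertical_fov': 56.36519204774007, 'cx': 320.52898667785297, 'cy': 239.6704019130869, 'rvec': array([ 2.14138405, -2.15580546,  0.22222495]), 'tvec': array([0.03868813, 0.54550309, 0.92007621])}
wrist {'vertical_fov': 64.75060285208149, 'cx': 317.37090617322434, 'cy': 236.9840088780387, 'tool_from_camera': array([[ 9.47380194e-05, -9.65902442e-01, -2.58906285e-01,
         6.60702980e-02],
       [ 9.99999825e-01, -5.96829334e-05,  5.88575492e-04,
         2.29323724e-04],
       [-5.83958792e-04, -2.58906295e-01,  9.65902267e-01,
        -1.42108168e-01],
       [ 0.00000000e+00,  0.00000000e+00,  0.00000000e+00,
         1.00000000e+00]])}
side {'vertical_fov': 53.44300482867675, 'cx': 320.7634396254275, 'cy': 235.01088249030263, 'rvec': array([ 2.33988452, -0.07855251,  0.02280544]), 'tvec': array([-0.53755148,  0.12342776,  1.2973152 ])}
```

View pics/top0.png

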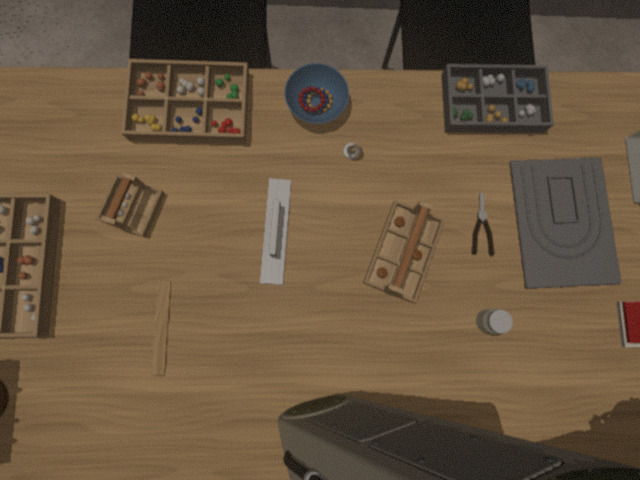

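The picture shows the straightedge around (276,232), the long tray around (404,250) and the arm at the bottom. I'll enlarge this area.

```bash
python3 - <<'E'
from h import *
im=cv2.imread('pics/top0.png')[165:315,250:450]
cv2.imwrite('pics/c0.png',cv2.resize(im,None,fx=4,fy=4,interpolation=cv2.INTER_CUBIC))
E
```

```text
(no output)
```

View pics/c0.png

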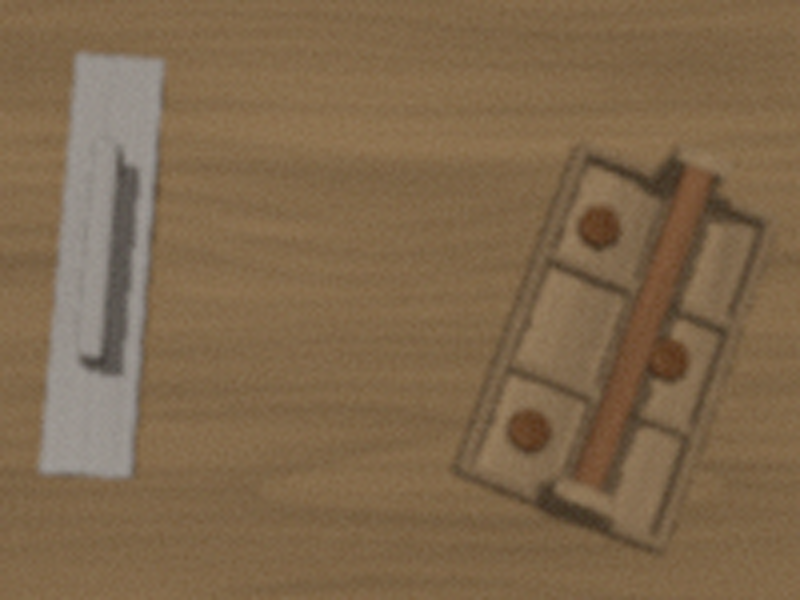

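Crop corners: blade (77,53), (164,60), (132,477), (39,472). Tray rim (583,147), (768,222), (661,551), (455,468).

```bash
python3 - <<'E'
from h import *
def q(l,z):
    P=np.array([at('top',(250+(u+.5)/4-.5,165+(v+.5)/4-.5),z) for u,v in l]); 
    print(P.mean(0)); e=[np.linalg.norm(P[i]-P[i-1]) for i in range(4)]; print(np.round(e,4))
    for a,b in((0,3),(1,2)): d=P[a]-P[b]; print(np.degrees(np.arctan2(d[1],d[0])))
q([(77,53),(164,60),(132,477),(39,472)],.006)
q([(583,147),(768,222),(661,551),(455,468)],.026)
q([(683,165),(715,170),(605,488),(577,485)],.084)
s=env.get_state(); c=R.from_quat(np.roll(s['orientation'],-1)).as_matrix(); print(c.round(3))
E
```

```text
[0.5752   0.134675 0.006   ]
[0.2403 0.0499 0.2392 0.0511]
-4.415162827993205
-4.123158683980661
[ 0.52385  -0.149825  0.026   ]
[0.1954 0.1115 0.1946 0.1199]
-23.179336606343806
-20.707693945021234
[ 0.525725 -0.151975  0.084   ]
[0.1795 0.0172 0.1794 0.0144]
-20.44397172455988
-21.37450068127209
[[ 0.934  0.358 -0.   ]
 [ 0.358 -0.934  0.002]
 [ 0.    -0.002 -1.   ]]
```

servo_tool:
  increments:
    - {"grip": 0,"x": 31,"y": -26,"z": 0,"roll": 0}
    - {"grip": 0,"x": 31,"y": -26,"z": 0,"roll": 0}
    - {"grip": 0,"x": 31,"y": -26,"z": 0,"roll": 0}
    - {"grip": 0,"x": 31,"y": -26,"z": 0,"roll": 0}
    - {"grip": 0,"x": 31,"y": -26,"z": 0,"roll": 0}

```text
clock: 0.47
tcp_pos: [0.3041, -0.3581, 0.2307]
orientation: [-0.001, 0.983, 0.181, -0.0]
wrist_force: [1.3, -0.3, 1.1]
finger_gap: 0.0853
grip_force: 0.0
```

servo_tool:
  increments:
    - {"grip": 0,"x": 31,"y": -26,"z": 0,"roll": 0}
    - {"grip": 0,"x": 31,"y": -26,"z": 0,"roll": 0}
    - {"grip": 0,"x": 31,"y": -26,"z": 0,"roll": 0}
    - {"grip": 0,"x": 31,"y": -26,"z": 0,"roll": 0}
    - {"grip": 0,"x": 31,"y": -26,"z": 0,"roll": 0}

```text
clock: 0.88
tcp_pos: [0.4023, -0.1813, 0.231]
orientation: [-0.0, 0.983, 0.182, -0.0]
wrist_force: [0.4, -0.2, 0.4]
finger_gap: 0.0855
grip_force: 0.0
```

servo_tool:
  increments:
    - {"grip": 0,"x": 30.5,"y": -26,"z": 0,"roll": 0}
    - {"grip": 0,"x": 30.5,"y": -26,"z": 0,"roll": 0}
    - {"grip": 0,"x": 30.5,"y": -26,"z": 0,"roll": 0}
    - {"grip": 0,"x": 30.5,"y": -26,"z": 0,"roll": 0}
    - {"grip": 0,"x": 30.5,"y": -26,"z": 0,"roll": 0}

```text
clock: 1.3
tcp_pos: [0.4983, -0.0053, 0.2309]
orientation: [-0.0, 0.983, 0.182, -0.0]
wrist_force: [1.1, -1.9, -0.3]
finger_gap: 0.0851
grip_force: 0.0
```

servo_tool:
  increments:
    - {"grip": 0,"x": 30.5,"y": -26,"z": 0,"roll": 0}
    - {"grip": 0,"x": 30.5,"y": -26,"z": 0,"roll": 0}
    - {"grip": 0,"x": 30.5,"y": -26,"z": 0,"roll": 0}
    - {"grip": 0,"x": 30.5,"y": -25,"z": 0,"roll": 0}

```text
clock: 1.63
tcp_pos: [0.5753, 0.1346, 0.2307]
orientation: [0.0, 0.983, 0.182, -0.001]
wrist_force: [0.5, -0.1, 0.1]
finger_gap: 0.0857
grip_force: 0.0
```

servo_tool:
  increments:
    - {"grip": 0,"x": 0,"y": 0,"z": 20,"roll": 6.3}
    - {"grip": 0,"x": 0,"y": 0,"z": 20,"roll": 6.3}
    - {"grip": 0,"x": 0,"y": 0,"z": 20,"roll": 6.3}
    - {"grip": 0,"x": 0,"y": 0,"z": 20,"roll": 6.3}
    - {"grip": 0,"x": 0,"y": 0,"z": 0,"roll": 0}

```text
clock: 2.05
tcp_pos: [0.5729, 0.0852, 0.146]
orientation: [-0.017, 1.0, -0.004, -0.005]
wrist_force: [0.0, 0.3, -1.1]
finger_gap: 0.0853
grip_force: 0.0
```

```bash
python3 - <<'E'
from h import *
snap('wrist','w1'); print(env.get_state())
E
```

```text
{'clock': 2.1, 'joint_pos': array([-0.0065673 ,  0.36350409, -0.08976431,  1.12610593,  0.03445896,
        3.1406726 ]), 'qvel': array([ 0.03498826, -0.02469841,  0.05929002,  0.02742555,  0.01340235,
        0.00234836]), 'tau': array([-9.08299685e-01, -4.86941135e+01,  2.79089355e+01, -3.42006069e-01,
       -1.00624555e-02, -7.88332487e-03]), 'tcp_pos': array([0.57365306, 0.08657708, 0.14797685]), 'orientation': array([-0.0172444 ,  0.99983819, -0.00289707, -0.00422382]), 'wrist_force': array([-0.03410068, -0.59734542,  0.79305412]), 'ft_torque': array([0.00720528, 0.03420372, 0.03265204]), 'grip_force': 0.0, 'finger_gap': 0.08506188517006008}
```

View pics/w1.png

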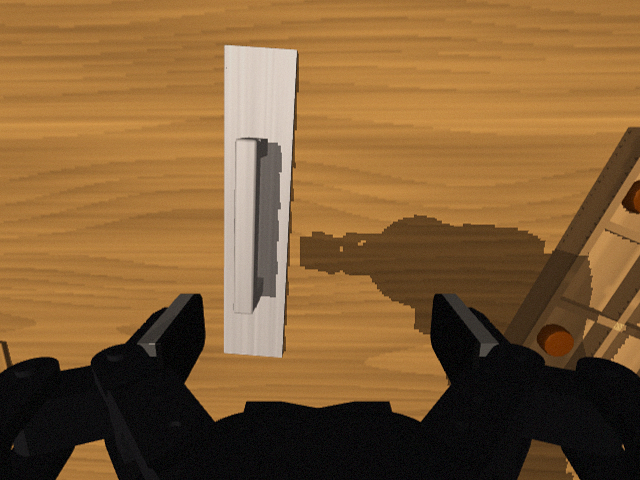

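The wrist joint reached its end, so I'll use the half-turned grasp and roll about −176°.

servo_tool:
  increments:
    - {"grip": 0,"x": 0,"y": 0,"z": 0,"roll": -7}
    - {"grip": 0,"x": 0,"y": 0,"z": 0,"roll": -7}
    - {"grip": 0,"x": 0,"y": 0,"z": 0,"roll": -7}
    - {"grip": 0,"x": 0,"y": 0,"z": 0,"roll": -7}
    - {"grip": 0,"x": 0,"y": 0,"z": 0,"roll": -7}

```text
clock: 2.52
tcp_pos: [0.5761, 0.0891, 0.1518]
orientation: [-0.017, 0.953, 0.303, 0.005]
wrist_force: [0.4, 0.4, -0.2]
finger_gap: 0.0854
grip_force: 0.0
```

servo_tool:
  increments:
    - {"grip": 0,"x": 0,"y": 0,"z": 0,"roll": -7}
    - {"grip": 0,"x": 0,"y": 0,"z": 0,"roll": -7}
    - {"grip": 0,"x": 0,"y": 0,"z": 0,"roll": -7}
    - {"grip": 0,"x": 0,"y": 0,"z": 0,"roll": -7}
    - {"grip": 0,"x": 0,"y": 0,"z": 0,"roll": -7}

```text
clock: 2.93
tcp_pos: [0.576, 0.0892, 0.1518]
orientation: [-0.015, 0.818, 0.575, 0.009]
wrist_force: [0.4, -0.4, 0.5]
finger_gap: 0.0854
grip_force: 0.0
```

servo_tool:
  increments:
    - {"grip": 0,"x": 0,"y": 0,"z": 0,"roll": -7}
    - {"grip": 0,"x": 0,"y": 0,"z": 0,"roll": -7}
    - {"grip": 0,"x": 0,"y": 0,"z": 0,"roll": -7}
    - {"grip": 0,"x": 0,"y": 0,"z": 0,"roll": -7}
    - {"grip": 0,"x": 0,"y": 0,"z": 0,"roll": -7}

```text
clock: 3.35
tcp_pos: [0.576, 0.0892, 0.1518]
orientation: [-0.011, 0.607, 0.795, 0.013]
wrist_force: [-1.1, 0.8, -0.2]
finger_gap: 0.0851
grip_force: 0.0
```

servo_tool:
  increments:
    - {"grip": 0,"x": 0,"y": 0,"z": 0,"roll": -7}
    - {"grip": 0,"x": 0,"y": 0,"z": 0,"roll": -7}
    - {"grip": 0,"x": 0,"y": 0,"z": 0,"roll": -7}
    - {"grip": 0,"x": 0,"y": 0,"z": 0,"roll": -7}
    - {"grip": 0,"x": 0,"y": 0,"z": 0,"roll": -7}

```text
clock: 3.77
tcp_pos: [0.576, 0.0892, 0.1518]
orientation: [-0.007, 0.34, 0.94, 0.016]
wrist_force: [0.3, -0.4, -0.0]
finger_gap: 0.0854
grip_force: 0.0
```

servo_tool:
  increments:
    - {"grip": 0,"x": 0,"y": 0,"z": 0,"roll": -7}
    - {"grip": 0,"x": 0,"y": 0,"z": 0,"roll": -7}
    - {"grip": 0,"x": 0,"y": 0,"z": 0,"roll": -7}
    - {"grip": 0,"x": 0,"y": 0,"z": 0,"roll": -7}
    - {"grip": 0,"x": 0,"y": 0,"z": 0,"roll": 0}

```text
clock: 4.18
tcp_pos: [0.5761, 0.0892, 0.1518]
orientation: [-0.003, 0.104, 0.994, 0.017]
wrist_force: [0.3, 0.6, -0.2]
finger_gap: 0.0856
grip_force: 0.0
```

```bash
cat >> h.py <<'E'
def pose():
    s=env.get_state(); M=R.from_quat(np.roll(s['orientation'],-1)).as_matrix()
    print(np.round(s['tcp_pos'],4),'th',np.degrees(np.arctan2(M[1,0],M[0,0])).round(2),'zaxis',M[:,2].round(4),'j',np.round(s['joint_pos'],3),s['clock']); return s,M
E
python3 - <<'E'
from h import *
pose()
E
```

```text
[0.5761 0.0892 0.1518] th 168.1 zaxis [-0.0014  0.035  -0.9994] j [-0.002  0.361 -0.084  1.127  0.035  0.206] 4.1833
```

servo_tool:
  increments:
    - {"grip": 0,"x": 0,"y": 0,"z": 0,"roll": -3.8}
    - {"grip": 0,"x": 0,"y": 0,"z": 0,"roll": -3.8}
    - {"grip": 0,"x": 2,"y": 23,"z": 0,"roll": 0}
    - {"grip": 0,"x": 2,"y": 22,"z": 0,"roll": 0}
    - {"grip": 0,"x": 0,"y": 0,"z": 0,"roll": 0}

```text
clock: 4.6
tcp_pos: [0.5754, 0.137, 0.1534]
orientation: [-0.001, 0.04, 0.999, 0.018]
wrist_force: [-0.3, 0.6, 1.1]
finger_gap: 0.0851
grip_force: 0.0
```

```bash
python3 - <<'E'
from h import *
pose(); snap('wrist','w2')
E
```

```text
[0.5754 0.137  0.1534] th 175.45 zaxis [-0.0014  0.0364 -0.9993] j [ 0.079  0.373 -0.062  1.134  0.036  0.159] 4.6
```

View pics/w2.png

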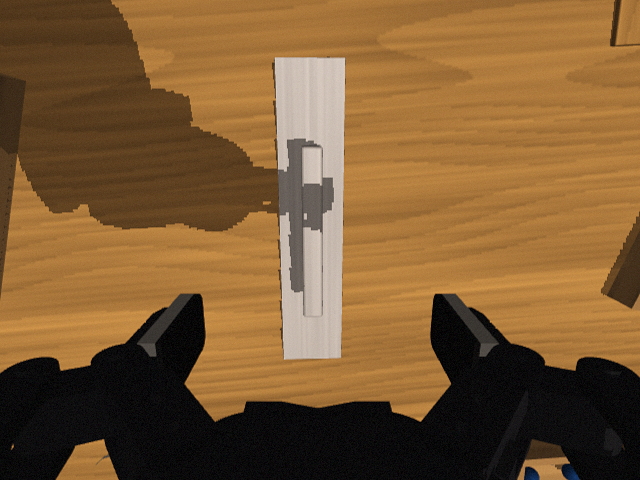

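Handle top is at x 303–322, y 146–317. Blade corners are (275,58), (345,58), (341,358), (284,358).

```bash
cat >> h.py <<'E'
def quad(n,l,z):
    P=np.array([at(n,p,z) for p in l]); out=[np.degrees(np.arctan2(*(P[a]-P[b])[1::-1])) for a,b in((0,3),(1,2))]
    print('c',P.mean(0).round(4),'len',[np.linalg.norm(P[i]-P[i-1]).round(4) for i in range(4)],'ang',np.round(out,2)); return P
E
python3 - <<'E'
from h import *
s,M=pose()
quad('wrist',[(275,58),(345,58),(341,358),(284,358)],.006)
P=quad('wrist',[(303,146),(322,147),(322,317),(303,317)],.048)
t=P.mean(0); t[2]=.040
print('grasp move tool mm',M.T@(t-(s['tcp_pos']-.019*M[:,2]))*1000)
E
```

```text
[0.5754 0.1356 0.1533] th 175.47 zaxis [-0.0014  0.0351 -0.9994] j [ 0.078  0.373 -0.063  1.134  0.035  0.157] 4.65
c [0.5769 0.1359 0.006 ] len [np.float64(0.2378), np.float64(0.0492), np.float64(0.2392), np.float64(0.0493)] ang [175.71 175.71]
c [0.5766 0.1358 0.048 ] len [np.float64(0.1192), np.float64(0.0121), np.float64(0.1187), np.float64(0.0136)] ang [174.94 175.65]
grasp move tool mm [ -1.61713541  -3.64972465 132.18723478]
```

servo_tool:
  increments:
    - {"grip": 0,"x": -1.6,"y": -3.7,"z": 30,"roll": 0}
    - {"grip": 0,"x": 0,"y": 0,"z": 35,"roll": 0}
    - {"grip": 0,"x": 0,"y": 0,"z": 35,"roll": 0}
    - {"grip": 0,"x": 0,"y": 0,"z": 22,"roll": 0}
    - {"grip": 0,"x": 0,"y": 0,"z": 10,"roll": 0}

```text
clock: 5.07
tcp_pos: [0.5738, 0.1339, 0.0173]
orientation: [-0.004, 0.041, 0.999, 0.017]
wrist_force: [-0.5, -0.1, 0.2]
finger_gap: 0.0857
grip_force: 0.0
```

servo_tool:
  increments:
    - {"grip": 0.6,"x": 0,"y": 0,"z": 0,"roll": 0}
    - {"grip": 1,"x": 0,"y": 0,"z": 0,"roll": 0}
    - {"grip": 1,"x": 0,"y": 0,"z": 0,"roll": 0}
    - {"grip": 1,"x": 0,"y": 0,"z": 0,"roll": 0}
    - {"grip": 1,"x": 0,"y": 0,"z": 0,"roll": 0}
  grip_force: 40

```text
clock: 5.48
tcp_pos: [0.5779, 0.1346, 0.0226]
orientation: [-0.0, 0.04, 0.999, 0.018]
wrist_force: [-0.5, -0.7, -0.2]
finger_gap: 0.0256
grip_force: 0.0
```

servo_tool:
  increments:
    - {"grip": 1,"x": 0,"y": 0,"z": 0,"roll": 0}
    - {"grip": 1,"x": 0,"y": 0,"z": 0,"roll": 0}

```text
clock: 5.65
tcp_pos: [0.5777, 0.1352, 0.0222]
orientation: [-0.0, 0.039, 0.999, 0.018]
wrist_force: [0.5, 3.2, 4.9]
finger_gap: 0.013
grip_force: 46.3
```

servo_tool:
  increments:
    - {"grip": 1,"x": 0,"y": 0,"z": -10,"roll": 0}
    - {"grip": 1,"x": 0,"y": 0,"z": -25,"roll": 0}
    - {"grip": 1,"x": 0,"y": 0,"z": -30,"roll": 0}
    - {"grip": 1,"x": 0,"y": 0,"z": -25,"roll": 0}
    - {"grip": 1,"x": 0,"y": 0,"z": -10,"roll": 0}

```text
clock: 6.07
tcp_pos: [0.5781, 0.1309, 0.1245]
orientation: [0.0, 0.04, 0.999, 0.017]
wrist_force: [1.6, 0.0, -3.1]
finger_gap: 0.0131
grip_force: 45.2
```

servo_tool:
  increments:
    - {"grip": 1,"x": -2,"y": -25,"z": 0,"roll": 3.3}
    - {"grip": 1,"x": 0,"y": -30,"z": 0,"roll": 3.3}
    - {"grip": 1,"x": 2,"y": -32,"z": 0,"roll": 3.3}
    - {"grip": 1,"x": 4,"y": -30,"z": 0,"roll": 3.3}
    - {"grip": 1,"x": 5,"y": -25,"z": 0,"roll": 3.3}

```text
clock: 6.48
tcp_pos: [0.5396, -0.0069, 0.1151]
orientation: [-0.005, 0.184, 0.983, 0.016]
wrist_force: [-0.3, 0.0, -2.9]
finger_gap: 0.0135
grip_force: 45.1
```

servo_tool:
  increments:
    - {"grip": 1,"x": 0,"y": 0,"z": 0,"roll": 0}
    - {"grip": 1,"x": 0,"y": 0,"z": 0,"roll": 0}
    - {"grip": 1,"x": 0,"y": 0,"z": 0,"roll": 0}

```text
clock: 6.73
tcp_pos: [0.5405, -0.0049, 0.1157]
orientation: [-0.004, 0.182, 0.983, 0.017]
wrist_force: [-0.1, -0.0, -3.1]
finger_gap: 0.0135
grip_force: 45.1
```

```bash
python3 - <<'E'
from h import *
pose(); snap('wrist','w3')
E
```

```text
[ 0.5405 -0.0049  0.1157] th 158.99 zaxis [-0.0025  0.0352 -0.9994] j [-0.177  0.314 -0.245  1.02   0.034  0.19 ] 6.7333
```

View pics/w3.png

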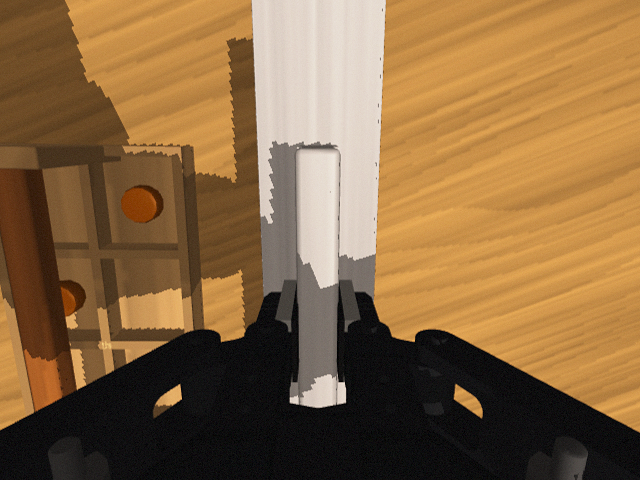

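The held straightedge is in the middle. The tray's near long side runs about (194,146) to (202,335). I'll enlarge it.

```bash
python3 - <<'E'
from h import *
im=cv2.imread('pics/w3.png')[130:340,100:270]
im=cv2.convertScaleAbs(im,alpha=1.5,beta=20)
cv2.imwrite('pics/c3.png',cv2.resize(im,(476,588),interpolation=cv2.INTER_CUBIC))
E
```

```text
(no output)
```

View pics/c3.png

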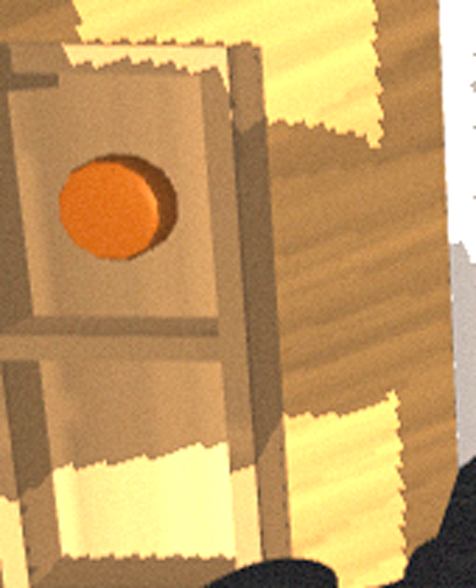

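In the crop, the outer rim edge runs (229,45)→(263,555) and the base edge (262,45)→(290,555).

```bash
python3 - <<'E'
from h import *
s,M=pose()
f=lambda u,v:(100+(u+.5)/2.8-.5,130+(v+.5)/2.8-.5)
for a,b,z in(((229,45),(263,555),.026),((262,45),(290,555),0)):
    A,B=at('wrist',f(*a),z),at('wrist',f(*b),z); d=B-A; L=np.linalg.norm(d); d/=L
    n=np.array([-d[1],d[0],0]); print(z,A,B,L,'ang',np.degrees(np.arctan2(d[1],d[0])))
    print(' centre est',A+d*.1-n*.06, ' edge place pt',A+d*.1+n*.0855)
# held blade edges: where are they, if blade underside z = tcp-.0215+... 
zb=s['tcp_pos'][2]-.022
for v in(60,200):
  for u in((255,384),(261,378))[v==200]: print(u,v,at('wrist',(u,v),zb+.006))
print('grasp pt',s['tcp_pos']-.019*M[:,2],'x',M[:,0],'y',M[:,1])
E
```

```text
[ 0.5409 -0.0045  0.1158] th 159.04 zaxis [-0.0021  0.0351 -0.9994] j [-0.176  0.314 -0.245  1.02   0.034  0.19 ] 6.7833
0.026 [ 0.457  -0.0552  0.026 ] [ 0.5667 -0.0998  0.026 ] 0.11841980408698535 ang -22.124857212742178
 centre est [ 0.52703896 -0.14844454  0.026     ]  edge place pt [ 0.58183807 -0.01365838  0.026     ]
0 [ 0.4572 -0.0558  0.    ] [ 0.579  -0.1059  0.    ] 0.13170136673550503 ang -22.358838145674955
 centre est [ 0.52685759 -0.14932978  0.        ]  edge place pt [ 0.58220668 -0.01476854  0.        ]
255 60 [0.4455 0.007  0.0998]
384 60 [0.4632 0.0538 0.0998]
261 200 [ 0.4964 -0.0121  0.0998]
378 200 [0.5144 0.034  0.0998]
grasp pt [ 0.54089672 -0.00516311  0.13478693] x [-0.93371992  0.35770803  0.01456267] y [0.35799802 0.93317235 0.03204348]
```

servo_tool:
  increments:
    - {"grip": 1,"x": -14,"y": -15,"z": 0,"roll": 1.1}
    - {"grip": 1,"x": -14,"y": -15,"z": 0,"roll": 0}
    - {"grip": 1,"x": -13,"y": -15,"z": 0,"roll": 0}
    - {"grip": 1,"x": 0,"y": 0,"z": 10,"roll": 0}
    - {"grip": 1,"x": 0,"y": 0,"z": 15,"roll": 0}

```text
clock: 7.2
tcp_pos: [0.5645, -0.0614, 0.0899]
orientation: [-0.002, 0.192, 0.981, 0.017]
wrist_force: [-0.7, 0.7, -3.4]
finger_gap: 0.0132
grip_force: 45.1
```

servo_tool:
  increments:
    - {"grip": 1,"x": 0,"y": 0,"z": 20,"roll": 0}
    - {"grip": 1,"x": 0,"y": 0,"z": 20,"roll": 0}
    - {"grip": 1,"x": 0,"y": 0,"z": 15,"roll": 0}
    - {"grip": 1,"x": 0,"y": 0,"z": 0,"roll": 0}
    - {"grip": 1,"x": 0,"y": 0,"z": 0,"roll": 0}

```text
clock: 7.62
tcp_pos: [0.5612, -0.0578, 0.0331]
orientation: [-0.006, 0.191, 0.981, 0.017]
wrist_force: [0.3, -0.2, -1.5]
finger_gap: 0.0132
grip_force: 45.0
```

```bash
python3 - <<'E'
from h import *
pose(); im=snap('wrist','w4')[:,:,::-1]; im=cv2.convertScaleAbs(im[0:330,130:450],alpha=1.5,beta=20)
cv2.imwrite('pics/c4.png',cv2.resize(im,None,fx=1.8,fy=1.8,interpolation=cv2.INTER_CUBIC))
E
```

```text
[ 0.5612 -0.0578  0.0331] th 157.99 zaxis [-0.0046  0.0357 -0.9994] j [-0.263  0.437 -0.287  0.861  0.033  0.121] 7.6167
```

View pics/c4.png

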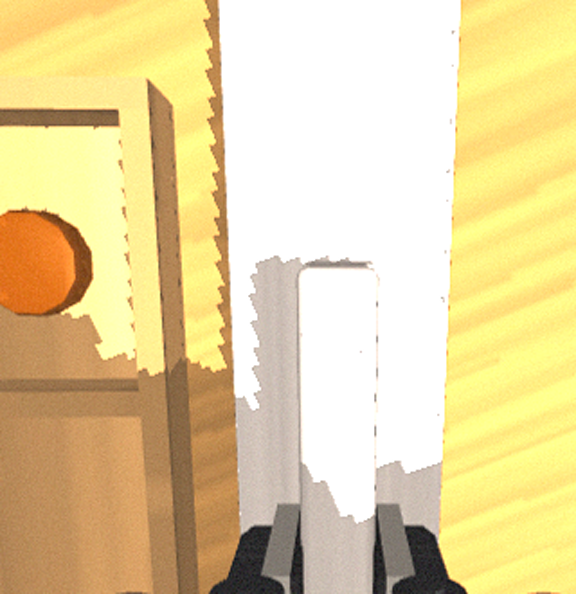

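Tray rim edge in the crop is (148,80)→(178,560), base edge (172,105)→(197,580), and the blade's edges are (220,0)→(240,530) and (461,0)→(441,530).

```bash
python3 - <<'E'
from h import *
s,M=pose()
f=lambda u,v:(130+(u+.5)/1.8-.5,(v+.5)/1.8-.5)
D={}
for k,a,b,z in(('rim',(148,80),(178,560),.026),('base',(172,105),(197,580),0),('bladeL',(220,0),(240,530),.017),('bladeR',(461,0),(441,530),.017)):
    A,B=at('wrist',f(*a),z),at('wrist',f(*b),z); d=B-A; d/=np.linalg.norm(d); D[k]=(A,B,d)
    print(k,A,B,'ang',np.degrees(np.arctan2(d[1],d[0])).round(2))
A,_,d=D['rim']; n=np.array([-d[1],d[0],0])
for k in D: print(k,'offset from rim mm',[round(float(n@(p-A))*1000,1) for p in D[k][:2]])
g=s['tcp_pos']-.019*M[:,2]
print('grasp', g,'along',d@(g-A)-.1,'off',n@(g-A)+.06)
E
```

```text
[ 0.5623 -0.0583  0.0342] th 157.97 zaxis [-0.0022  0.0351 -0.9994] j [-0.263  0.436 -0.286  0.861  0.033  0.121] 7.6667
rim [ 0.4583 -0.0569  0.026 ] [ 0.5555 -0.0963  0.026 ] ang -22.07
base [ 0.4578 -0.0572  0.    ] [ 0.5723 -0.1039  0.    ] ang -22.19
bladeL [ 0.4475 -0.0375  0.017 ] [ 0.5573 -0.082   0.017 ] ang -22.06
bladeR [0.466  0.0095 0.017 ] [ 0.577  -0.0352  0.017 ] ang -21.93
rim offset from rim mm [0.0, 0.0]
base offset from rim mm [-0.5, -0.7]
bladeL offset from rim mm [13.9, 13.9]
bladeR offset from rim mm [64.4, 64.7]
grasp [ 0.56232538 -0.05894416  0.05318962] along -0.002825818814420511 off 0.09718382559323507
```

servo_tool:
  increments:
    - {"grip": 1,"x": 0,"y": -6,"z": 0,"roll": 0}
    - {"grip": 1,"x": 0,"y": -4,"z": 0,"roll": 0}
    - {"grip": 1,"x": 0,"y": -2.6,"z": 0,"roll": 0}
    - {"grip": 1,"x": 0,"y": 0,"z": 0,"roll": 0}
    - {"grip": 1,"x": 0,"y": 0,"z": 0,"roll": 0}

```text
clock: 8.08
tcp_pos: [0.5575, -0.0714, 0.0343]
orientation: [-0.004, 0.192, 0.981, 0.017]
wrist_force: [0.6, -0.1, -3.3]
finger_gap: 0.013
grip_force: 45.1
```

servo_tool:
  increments:
    - {"grip": 1,"x": 0,"y": 0,"z": 4,"roll": 0}
    - {"grip": 1,"x": 0,"y": 0,"z": 4,"roll": 0}
    - {"grip": 1,"x": 0,"y": 0,"z": 2.5,"roll": 0}
    - {"grip": 1,"x": 0,"y": 0,"z": 0,"roll": 0}
    - {"grip": 1,"x": 0,"y": 0,"z": 0,"roll": 0}

```text
clock: 8.5
tcp_pos: [0.5571, -0.0703, 0.0231]
orientation: [-0.004, 0.192, 0.981, 0.017]
wrist_force: [-1.5, 0.5, -0.6]
finger_gap: 0.0131
grip_force: 45.4
```

```bash
python3 - <<'E'
from h import *
pose(); im=snap('wrist','w5')[:,:,::-1]; im=cv2.convertScaleAbs(im[0:330,130:450],alpha=1.3,beta=10)
cv2.imwrite('pics/c5.png',cv2.resize(im,None,fx=1.8,fy=1.8,interpolation=cv2.INTER_CUBIC)); print(env.get_state()['wrist_force'])
E
```

```text
[ 0.5571 -0.0703  0.0231] th 157.89 zaxis [-0.0023  0.0349 -0.9994] j [-0.286  0.442 -0.307  0.834  0.033  0.1  ] 8.5
[-1.07897736  0.12465787 -1.06247164]
```

View pics/c5.png

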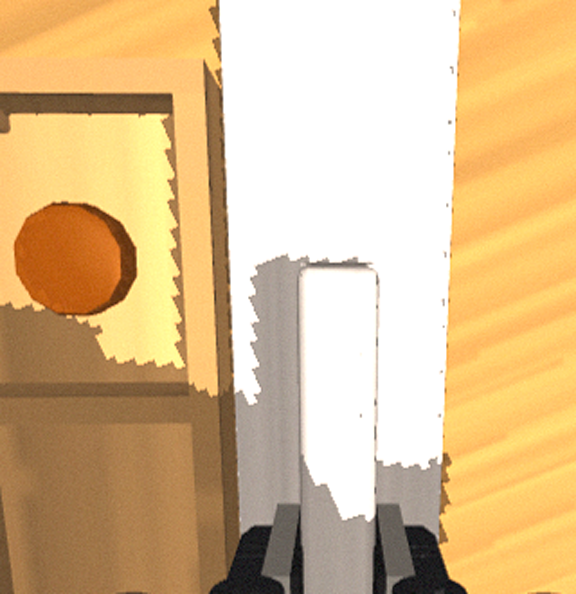

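The blade edge sits right next to the wall. Rim edge is about (206,65)→(231,540), blade left edge (222,70)→(240,530).

```bash
python3 - <<'E'
from h import *
s,M=pose()
f=lambda u,v:(130+(u+.5)/1.8-.5,(v+.5)/1.8-.5)
A,B=at('wrist',f(206,65),.026),at('wrist',f(231,540),.026); d=(B-A)/np.linalg.norm(B-A); n=np.array([-d[1],d[0],0])
print(A,np.degrees(np.arctan2(d[1],d[0])))
for p in((222,70),(240,530),(460,0),(441,530)): print(n@(at('wrist',f(*p),.006)-A)*1000)
g=s['tcp_pos']-.019*M[:,2]; print('along',d@(g-A)-.1,'off',n@(g-A)+.06)
E
```

```text
[ 0.5571 -0.0703  0.0231] th 157.89 zaxis [-0.0023  0.0349 -0.9994] j [-0.286  0.442 -0.307  0.834  0.033  0.1  ] 8.55
[ 0.458  -0.0564  0.026 ] -21.55569809805747
0.5179368193110087
-0.3974278066297965
51.06600904268158
50.367308704348766
along -0.0024337776875636152 off 0.08284164327246055
```

servo_tool:
  increments:
    - {"grip": 0.82,"x": 0,"y": 0,"z": 0,"roll": 0}
    - {"grip": 0.8,"x": 0,"y": 0,"z": 0,"roll": 0}
    - {"grip": 0.79,"x": 0,"y": 0,"z": 0,"roll": 0}
    - {"grip": 0.79,"x": 0,"y": 0,"z": 0,"roll": 0}
    - {"grip": 0.79,"x": 0,"y": 0,"z": 0,"roll": 0}

```text
clock: 8.97
tcp_pos: [0.5575, -0.0706, 0.0234]
orientation: [-0.004, 0.192, 0.981, 0.017]
wrist_force: [-0.6, -0.7, -0.7]
finger_gap: 0.018
grip_force: 0.0
```

servo_tool:
  increments:
    - {"grip": 0.79,"x": 0,"y": 0.3,"z": -8,"roll": 0}
    - {"grip": 0.79,"x": 0,"y": 0.4,"z": -12,"roll": 0}
    - {"grip": 0.6,"x": 0,"y": 0.5,"z": -15,"roll": 0}
    - {"grip": 0.3,"x": 0,"y": 1,"z": -30,"roll": 0}
    - {"grip": 0,"x": 0,"y": 1,"z": -30,"roll": 0}

```text
clock: 9.38
tcp_pos: [0.5576, -0.0706, 0.1189]
orientation: [-0.005, 0.192, 0.981, 0.017]
wrist_force: [0.1, -0.7, 0.8]
finger_gap: 0.0535
grip_force: 0.0
```

servo_tool:
  increments:
    - {"grip": 0,"x": 0,"y": -20,"z": -30,"roll": 0}
    - {"grip": 0,"x": 0,"y": -20,"z": -20,"roll": 0}
    - {"grip": 0,"x": 0,"y": -20,"z": 0,"roll": 0}
    - {"grip": 0,"x": 0,"y": 0,"z": 0,"roll": 0}
    - {"grip": 0,"x": 0,"y": 0,"z": 0,"roll": 0}

```text
clock: 9.8
tcp_pos: [0.5361, -0.1289, 0.1672]
orientation: [-0.004, 0.193, 0.981, 0.017]
wrist_force: [0.3, -1.0, 0.3]
finger_gap: 0.0856
grip_force: 0.0
```

```bash
python3 - <<'E'
from h import *
pose(); snap('wrist','w6')
E
```

```text
[ 0.5361 -0.1289  0.1672] th 157.77 zaxis [-6.000e-04  3.460e-02 -9.994e-01] j [-0.399  0.303 -0.127  1.154  0.032 -0.011] 9.8
```

View pics/w6.png

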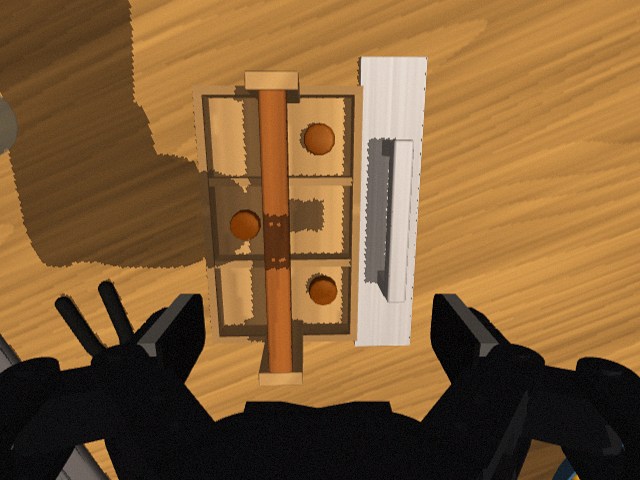

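The straightedge lies flush along the tray's right side: blade corners (361,57), (427,58), (410,346), (355,346). Rim corners are (194,87), (362,87), (357,338), (208,338), and the bar top is (259,90), (288,90), (291,373), (269,373).

```bash
python3 - <<'E'
from h import *
s,M=pose()
S=quad('wrist',[(361,57),(427,58),(410,346),(355,346)],.006)
T=quad('wrist',[(194,87),(362,87),(357,338),(208,338)],.026)
H=quad('wrist',[(393,140),(412,140),(404,302),(387,302)],.048)
B=quad('wrist',[(259,90),(288,90),(291,373),(269,373)],.084)
a=np.radians(-22); d=np.array([np.cos(a),np.sin(a),0]); n=np.array([-d[1],d[0],0])
for X in(T,B):
  for Y in(S,H): v=Y.mean(0)-X.mean(0); print(d@v,n@v)
t=B.mean(0); t[2]=.077
print('move',M.T@(t-(s['tcp_pos']-.019*M[:,2]))*1000)
E
```

```text
[ 0.5359 -0.1281  0.1665] th 157.83 zaxis [-0.0017  0.0353 -0.9994] j [-0.398  0.304 -0.128  1.154  0.032 -0.011] 9.85
c [ 0.5564 -0.0682  0.006 ] len [np.float64(0.2384), np.float64(0.0494), np.float64(0.239), np.float64(0.0498)] ang [158.16 158.24]
c [ 0.5251 -0.1486  0.026 ] len [np.float64(0.1931), np.float64(0.1174), np.float64(0.1959), np.float64(0.1229)] ang [156.63 158.25]
c [ 0.5552 -0.0689  0.048 ] len [np.float64(0.1178), np.float64(0.013), np.float64(0.118), np.float64(0.0129)] ang [158.42 158.42]
c [ 0.5268 -0.1482  0.084 ] len [np.float64(0.1791), np.float64(0.0162), np.float64(0.1794), np.float64(0.0148)] ang [157.82 157.38]
-0.0011068806275343832 0.08629394787745188
-0.0020455457563866228 0.08521365496537822
-0.002518969479954114 0.08518415957652604
-0.0034576346088063536 0.0841038666644524
move [ -0.51612115 -24.86215121 107.78955067]
```

servo_tool:
  increments:
    - {"grip": 0,"x": -0.5,"y": -13,"z": 15,"roll": 0}
    - {"grip": 0,"x": 0,"y": -12,"z": 25,"roll": 0}
    - {"grip": 0,"x": 0,"y": 0,"z": 30,"roll": 0}
    - {"grip": 0,"x": 0,"y": 0,"z": 25,"roll": 0}
    - {"grip": 0,"x": 0,"y": 0,"z": 13,"roll": 0}

```text
clock: 10.27
tcp_pos: [0.5247, -0.1457, 0.0539]
orientation: [-0.007, 0.192, 0.981, 0.018]
wrist_force: [0.1, -0.2, -0.8]
finger_gap: 0.0852
grip_force: 0.0
```

servo_tool:
  increments:
    - {"grip": 0.3,"x": 0,"y": 0,"z": 0,"roll": 0}
    - {"grip": 0.6,"x": 0,"y": 0,"z": 0,"roll": 0}
    - {"grip": 0.75,"x": 0,"y": 0,"z": 0,"roll": 0}
    - {"grip": 0.8,"x": 0,"y": 0,"z": 0,"roll": 0}
    - {"grip": 1,"x": 0,"y": 0,"z": 0,"roll": 0}
  grip_force: 60

```text
clock: 10.68
tcp_pos: [0.528, -0.1479, 0.0589]
orientation: [-0.003, 0.192, 0.981, 0.017]
wrist_force: [0.3, -0.4, -0.4]
finger_gap: 0.0259
grip_force: 0.0
```

servo_tool:
  increments:
    - {"grip": 1,"x": 0,"y": 0,"z": 0,"roll": 0}
    - {"grip": 1,"x": 0,"y": 0,"z": 0,"roll": 0}
    - {"grip": 1,"x": 0,"y": 0,"z": 0,"roll": 0}
    - {"grip": 1,"x": 0,"y": 0,"z": 0,"roll": 0}
    - {"grip": 1,"x": 0,"y": 0,"z": 0,"roll": 0}

```text
clock: 11.1
tcp_pos: [0.5278, -0.1485, 0.059]
orientation: [-0.003, 0.192, 0.981, 0.016]
wrist_force: [-1.3, -1.1, 6.1]
finger_gap: 0.0152
grip_force: 59.2
```

servo_tool:
  increments:
    - {"grip": 1,"x": 0,"y": 0.1,"z": -3,"roll": 0}
    - {"grip": 1,"x": 0.1,"y": 0.2,"z": -6,"roll": 0}
    - {"grip": 1,"x": 0.1,"y": 0.3,"z": -8,"roll": 0}
    - {"grip": 1,"x": 0.1,"y": 0.3,"z": -8,"roll": 0}
    - {"grip": 1,"x": 0.1,"y": 0.3,"z": -8,"roll": 0}

```text
clock: 11.52
tcp_pos: [0.527, -0.1472, 0.0912]
orientation: [-0.004, 0.192, 0.981, 0.017]
wrist_force: [0.3, 0.0, -4.6]
finger_gap: 0.015
grip_force: 58.8
```

servo_tool:
  increments:
    - {"grip": 1,"x": 0.1,"y": 0.3,"z": -10,"roll": 0}
    - {"grip": 1,"x": 0.1,"y": 0.3,"z": -10,"roll": 0}
    - {"grip": 1,"x": 0.1,"y": 0.3,"z": -10,"roll": 0}
    - {"grip": 1,"x": 0.1,"y": 0.3,"z": -10,"roll": 0}
    - {"grip": 1,"x": 0.1,"y": 0.3,"z": -10,"roll": 0}

```text
clock: 11.93
tcp_pos: [0.5274, -0.1477, 0.1419]
orientation: [-0.004, 0.192, 0.981, 0.017]
wrist_force: [-0.5, 0.3, -4.3]
finger_gap: 0.0148
grip_force: 58.8
```

servo_tool:
  increments:
    - {"grip": 1,"x": 0.1,"y": 0.3,"z": -10,"roll": 0}
    - {"grip": 1,"x": 0.1,"y": 0.3,"z": -10,"roll": 0}
    - {"grip": 1,"x": 0.1,"y": 0.3,"z": -8,"roll": 0}
    - {"grip": 1,"x": 0.1,"y": 0.2,"z": -6,"roll": 0}
    - {"grip": 1,"x": 0,"y": 0.1,"z": -3,"roll": 0}

```text
clock: 12.35
tcp_pos: [0.5279, -0.1479, 0.1788]
orientation: [-0.004, 0.192, 0.981, 0.017]
wrist_force: [-0.0, 1.0, -3.8]
finger_gap: 0.0149
grip_force: 58.8
```

servo_tool:
  increments:
    - {"grip": 1,"x": 0,"y": 0,"z": 0,"roll": 0}
    - {"grip": 1,"x": 0,"y": 0,"z": 0,"roll": 0}
    - {"grip": 1,"x": 0,"y": 0,"z": 0,"roll": 0}
    - {"grip": 1,"x": 0,"y": 0,"z": 0,"roll": 0}
    - {"grip": 1,"x": 0,"y": 0,"z": 0,"roll": 0}

```text
clock: 12.77
tcp_pos: [0.5271, -0.1476, 0.1771]
orientation: [-0.005, 0.192, 0.981, 0.017]
wrist_force: [0.2, -0.4, -4.3]
finger_gap: 0.015
grip_force: 58.8
```

```bash
python3 - <<'E'
from h import *
pose(); w=snap('wrist','w7'); s=snap('side','s7')
cv2.imwrite('pics/c7.png',np.hstack([cv2.resize(x,(400,300),interpolation=cv2.INTER_AREA) for x in(w,s[120:420,120:520])])[:,:,::-1])
E
```

```text
[ 0.5271 -0.1476  0.1771] th 157.89 zaxis [-0.0029  0.0353 -0.9994] j [-0.437  0.294 -0.116  1.179  0.031 -0.051] 12.7667
```

View pics/c7.png

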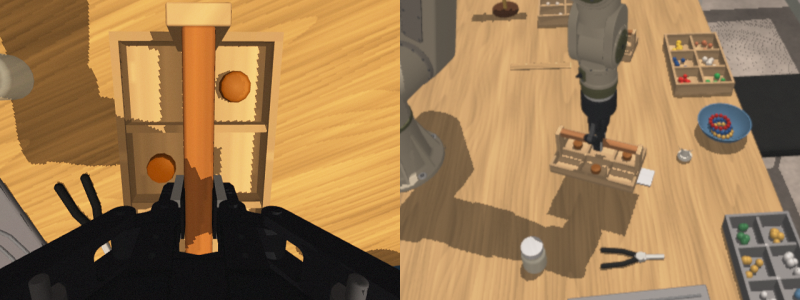

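The tray is up with three beads in it. The straightedge shows in the side view at full-picture (365,298); I'll check that against the expected table position.

```bash
python3 - <<'E'
from h import *
c=env.get_calibration('side'); f=K(c); Km=np.array([[f,0,c['cx']],[0,f,c['cy']],[0,0,1.]])
a=np.radians(-22); d=np.array([np.cos(a),np.sin(a),0]); n=np.array([-d[1],d[0],0]); C=np.array([.556,-.0685,.006])
for e in(1,-1):
  p=np.array([C+d*.12*e+n*y for y in(-.025,.025)]); print(cv2.projectPoints(p,c['rvec'],c['tvec'],Km,None)[0].squeeze())
im=cv2.imread('pics/s7.png'); x=im[270:330,330:390]; m=(x.min(2)>150)&(x.max(2).astype(int)-x.min(2)<30); v,u=np.nonzero(m); print('white u',u.min()+330,u.max()+330,'v',v.min()+270,v.max()+270)
E
```

```text
[[370.57223886 305.7067177 ]
 [375.19586034 291.21588584]]
[[283.38745863 283.47721999]
 [290.07495655 270.17451551]]
white u 357 373 v 289 305
```

The visible end is within about 2 px of where it was laid, so it's still flat on the table. Handing in.

```bash
python3 -c "
from workcell import env
print(env.hand_in())"
```

```text
the job is handed in; nothing more can be done
None
```

The straightedge lies flush along the tray's long side, and I handed in holding the tray by its bar about 12 cm above its place with all three beads in it; it hangs up to about 2° off level, within the 0.08 rad limit, and hand-in returned no verdict.

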